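# Turn round the battery pack that was loaded backwards in the charger

### The job

One of the three battery packs in the charger has been put in backwards, with its brass contacts showing instead of its blue grip end. Draw it out, turn it end for end and push it fully home in the same bay, contacts first, lying flat on the bay floor with its white arrowhead still on top. Leave the other two packs as they are; you may move the gel bottle that stands in front of the bay, but leave it standing upright on the desk, and do not knock over or push about anything else.

Things in the scene. Friction and masses are not known exactly. Their poses are not given: they have to be found in the camera images.
- charger: Fixed flat pale-grey charger with 3 bays. Origin on the desk; +x points into the bays, +y across them, z up. Its frame, mm: floor slab x -60..100, y -157..157, top z 12; bay centre lines y -95, 0, 95; hood over the bays' inner part x 23..100, ceiling z 50, top z 58; contact wall at x 85. In front of the hood each bay is open above and in front. No spring or latch: friction only.
- bay_left (a point): Hood mouth of the bay at y = +95 mm: on the bay's centre line and floor, at x = 23, z = 12 mm in the charger's frame. Every bay is 45 mm wide inside the hood, 62 mm deep from here. In front of the hood it lies between two rails 4 mm thick, tops at z = 18 mm, 45 mm apart at the hood and funnelling out to 52 mm apart at the front edge (x = -60).
- bay_mid (a point): The same point of the middle bay (y = 0). A fully home pack reaches from 58 mm in front of this point (outer end) to 62 mm inside, so all home packs stand level.
- bay_right (a point): The same point of the bay at y = -95 mm.
- pack_a: The pack that is in backwards, in any bay: dark block 120 x 42 x 36 mm (x, y, z), 0.2 to 0.45 kg; blue ribbed grip end at -x, brass contacts at +x, white arrowhead on top pointing to +x. Origin: centre of its underside. At the start its +x points out of the bay and its inner end is up to 7 mm short of the contact wall. Home, its +x is along the charger's +x, its origin at x = 25, z = 12 mm there.
- pack_b: Second, identical battery pack, properly loaded; to be left alone. Origin: centre of its underside, +x to its contact end.
- pack_c: Third, identical battery pack, properly loaded; to be left alone. Origin: centre of its underside, +x to its contact end.
- pack_a_contacts (a point): Centre of the contact end face of pack_a (60 mm from its origin along +x, 18 mm above its underside).
- gel: Hand-gel bottle, loose, 0.14 to 0.28 kg, standing on the desk just in front of the backward pack's bay, in the way of drawing it out. Round body 56 mm in diameter up to z = 88 mm, a shoulder, then a white cap 34 mm in diameter from z = 106 to the top at z = 140 mm. Origin: centre of its underside, +z up.
- flask: Steel flask with blue cap, 68 mm in diameter, 206 mm tall, standing near the charger. Origin: centre of its underside.
- wipes: White canister of wipes with green-blue lid, 86 mm in diameter, 173 mm tall, standing near the charger. Origin: centre of its underside.
- pen_cup: Dark steel pen cup with pens, 76 mm in diameter, 147 mm tall over the pens, standing near the charger. Origin: centre of its underside.
- stapler: Grey and black stapler lying on the desk beside the charger, 140 x 36 x 47 mm (x, y, z). Origin: centre of its underside.
- tape: Roll of beige tape lying flat on the desk, 92 mm in diameter, 20 mm high. Origin: centre of its underside.
- mouse: Black computer mouse on the desk, 106 x 58 x 30 mm. Origin: centre of its underside.
There are look-alikes about, which are no part of the job. What is shaped like the pack_a but red is not meant.

How it is judged:
By the outcome, as a careful person would: the job done as asked, in the order asked, and still so for the second after the job is handed in, with the robot touching nothing.
It also fails if it takes over 61 s, if anything falls off the work surface, if the arm or the gripper's body presses on something with over 40 N, if the wrist force passes 120 N, or if a joint passes its speed limit or range.

### The arm

A 6-joint arm with a two-finger parallel gripper is mounted at the origin on the work surface. World frame = base frame: x ahead of the robot, y to its left, z up, the work surface at z = 0. Lengths are in mm, angles in rad, forces in N, time in s.
With the tool pointing down it reaches from about 350 to 875 mm from the base axis. Payload 4.2 kg.
Tool frame: the origin (TCP) lies at the very end of the fingers, on their centre line; the grasp point (between the pads) lies arm.hold_point_z behind it (arm.hold_point_z is the distance from the TCP to the grasp point, in mm); y points along the fingers, x is the direction in which the jaws open and shut, and the axes are right-handed (so a half turn about y gives the same grasp; the last joint's range is limited). The gripper opens to 85 mm and grips with 20 to 120 N. Pads are 22 mm wide; open, the fingers measure 114 mm over their backs; the gripper's body (76 mm by 85 mm) begins 54 mm behind the grasp point. The pads swing forward as they close: fully open they stand 13 mm farther back than shut.
Start: joints at [1.447, 0.385, 0.008, 0, -1.194, -0.259], TCP at [233.416, 579.755, 231.312] pointing down, gripper open.
Joint ranges: [-3.14, 3.14], [-1.21, 2.06], [-1.07, 1.41], [-3.16, 2.05], [-2.99, -0.16], [-3.1, 3.1]. Speed limits (rad/s): [2.79, 2.79, 3.14, 3.14, 3.14, 3.14].

### API

Orientations are given as a unit quaternion [x, y, z, w].
In Python, from bench import arm gives the robot as it stands.
- The arm moves only by the shell command python3 -m creep 'ROWS'. ROWS is JSON, a list of rows, each a list of 3 entries, a list of its own where there are three numbers: the shift along the world's x, y, z in mm, then the turn, a rotation vector about the world's x, y, z in rad, then the gripper command: -1 is shut, 1 is fully open, values between are in proportion. In form: [[[dx, dy, dz], [wx, wy, wz], jaw], ...]. A call has 1 to 12 rows; each row is the pose to reach, as a shift and turn from the pose commanded when the call began; what a row does not reach only later rows make up. A row lasts 1/12 s, in which the tool goes at most 41.7 mm and 7.16 degrees, less where a joint would pass 70% of its speed; a pose out of reach is approached as far as the arm can. A call with a gripper value outside its range is refused whole. The fingers move at their own pace and stop on an object; the grip force is fixed at half the most. Time passes only in rows, so rows that repeat a pose let the fingers close. It gives the time, the measured TCP pose, the force and the opening at its end, in the units of the state.
- arm.read_state(): the state, without advancing time (a new reading comes with each control period).
- arm.get_image(name): name is "scene" or "top" or "wrist"; returns (picture, depth): 480x640x3 uint8, red, green, blue; 480x640 float32, mm along the optical axis (not along the pixel's ray), 0 where there is no reading.
- arm.camera_params(name): a dict with "camera_matrix" (3x3 intrinsics, pixels), "extrinsics" (4x4, takes a point from world to camera coordinates); the wrist camera has in their place "T_tool_cam" (4x4, takes a point from camera to tool coordinates, whose origin is the TCP and whose axes are the tool frame's). Camera axes: x right, y down, z forward; pixel columns grow to the right and rows downward; lengths in mm; the calibration is good to about 2 mm. A picture is of the moment at which its call begins: read the wrist's pose just before it. camera_params takes no time and is no camera call.
- arm.job_done(): hands the job in, once; it reports no verdict.
The state is a dict: "clock": time; "joints": joint angles; "joint_vel": joint speeds; "joint_efforts": joint torques, N m; "position": TCP position; "ee_rot": TCP orientation; "contact_force": force on the tool from outside, world axes, zero at the start; "wrist_torque": the same for the moment, N m; "gripper_width": finger opening in mm.
Only numpy, scipy, OpenCV 4.12 (cv2) and the standard library are available. Lean on these libraries where they do the work, as an engineer would, in place of code of your own. Each camera call takes 0.05 s, during which the arm holds its last target.

## Working session

There is one attempt and no reset: what is moved stays moved. The work goes in short steps, Python scripts to look and compute and a shell command to move; the robot and the scene stay as the last step left them, time stands still between calls to the robot, and variables do not carry over. Pictures are saved under pics/ and viewed, and the job is handed in when it is done.

```bash
mkdir -p pics; ls
cat > h.py <<'E'
import numpy as np, cv2
from bench import arm
def snap(n,f):
    im,d=arm.get_image(n); cv2.imwrite(f'pics/{f}.png',im[:,:,::-1]); np.save(f'pics/{f}.npy',d); return im,d
E
python3 - <<'E'
from h import *
s=arm.read_state(); print(s); print(arm.hold_point_z)
for n in("scene","top"):
    snap(n,n+"0"); print(n,arm.camera_params(n))
print(arm.camera_params("wrist"))
E
```

```text
pics
{'clock': 0.0, 'joints': array([ 1.44660836e+00,  3.85582436e-01,  6.59921111e-03, -5.38325338e-04,
       -1.19403659e+00, -2.58579681e-01]), 'joint_vel': array([ 7.97548071e-05, -1.35074245e-04,  4.37847221e-04,  3.92738174e-04,
        1.27010685e-03, -7.59730518e-04]), 'joint_efforts': array([ 6.44600959e-05, -3.92290163e+01,  1.88402635e+01,  4.18618172e+00,
       -4.55620393e-03, -1.00152803e-06]), 'position': array([233.19297155, 579.20948665, 230.18974147]), 'ee_rot': array([ 0.3963542 , -0.58554317,  0.58649424, -0.39505321]), 'contact_force': array([-0.54604158, -0.52689007,  0.04618466]), 'wrist_torque': array([ 0.00116412, -0.03755327, -0.00885308]), 'gripper_width': 85.56972853855997}
18.700000000000003
scene {'camera_matrix': array([[614.00450719,   0.        , 315.18047733],
       [  0.        , 614.00450719, 235.39879134],
       [  0.        ,   0.        ,   1.        ]]), 'extrinsics': array([[-3.46084323e-02,  9.99347439e-01,  1.03417774e-02,
        -2.20845737e+01],
       [ 7.64455245e-01,  3.31365121e-02, -6.43824626e-01,
        -4.00813289e+02],
     
[... 528 characters left out ...]
       [ 2.09420969e-01,  3.42842371e-03, -9.77819566e-01,
         8.27518842e+02],
       [ 0.00000000e+00,  0.00000000e+00,  0.00000000e+00,
         1.00000000e+00]])}
{'camera_matrix': array([[425.44416625,   0.        , 322.43907956],
       [  0.        , 425.44416625, 238.83963891],
       [  0.        ,   0.        ,   1.        ]]), 'T_tool_cam': array([[ 9.99999650e-01,  7.98717725e-04, -2.48119575e-04,
         1.79352957e-01],
       [ 4.68303349e-04, -2.88919459e-01,  9.57353293e-01,
        -1.42368638e+02],
       [ 6.92968471e-04, -9.57353074e-01, -2.88919732e-01,
         7.35465642e+01],
       [ 0.00000000e+00,  0.00000000e+00,  0.00000000e+00,
         1.00000000e+00]])}
```

View pics/scene0.png

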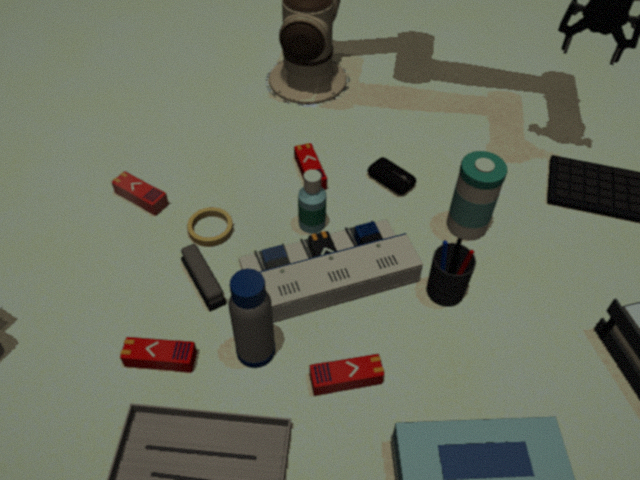

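View pics/top0.png

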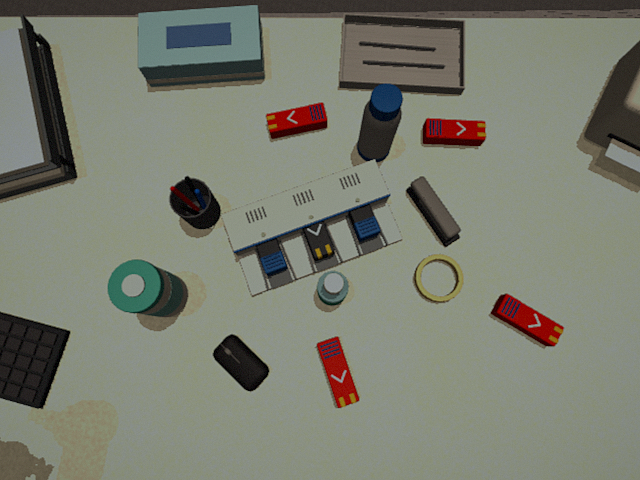

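Run:
```python
import cv2
im=cv2.imread('pics/top0.png')[150:320,210:410]; cv2.imwrite('pics/t1.png',cv2.resize(im,None,fx=4,fy=3.5,interpolation=cv2.INTER_CUBIC)[:600])
im=cv2.imread('pics/top0.png')[150:300,215:415]; cv2.imwrite('pics/t1.png',cv2.resize(im,None,fx=4,fy=4,interpolation=cv2.INTER_CUBIC))
```

```text
(no output)
```

View pics/t1.png

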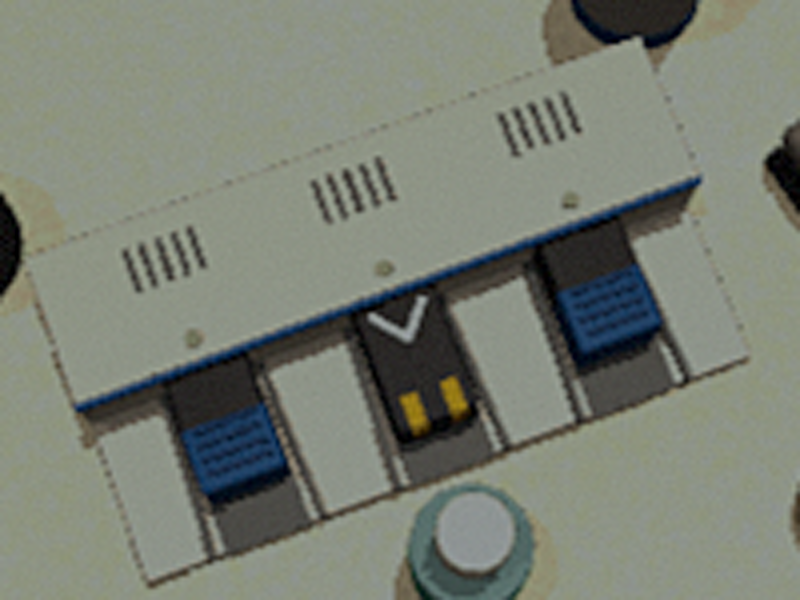

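```bash
cat >> h.py <<'E'
def ray(n,uv,z):
    p=arm.camera_params(n);K=p["camera_matrix"];E=p["extrinsics"];R=E[:3,:3];t=E[:3,3]
    d=R.T@np.linalg.inv(K)@np.array([uv[0],uv[1],1.]); c=-R.T@t
    return c+d*(z-c[2])/d[2]
E
python3 - <<'E'
from h import *
Z=lambda u,v:(215+u/4-.4,150+v/4-.4)
pts=[((25,257),58,(100,157)),((640,38),58,(100,-157)),((702,180),58,(23,-157)),((78,410),58,(23,157)),((150,585),12,(-60,157)),((748,358),12,(-60,-157))]
W=np.array([ray("top",Z(*p),z)[:2] for p,z,_ in pts]);C=np.array([c for *_,c in pts],float)
cw=W.mean(0);cc=C.mean(0);H=(C-cc).T@(W-cw);U,S,V=np.linalg.svd(H);R=V.T@np.diag([1,np.linalg.det(V.T@U.T)])@U.T
t=cw-R@cc; print("charger",t,np.arctan2(R[1,0],R[0,0])); print((W-(C@R.T+t)))
def tc(w): return R.T@(w[:2]-t)
for nm,uv,z in [("gel cap",(476,535),140),("Afront l",(405,441),48),("A front r",(475,418),48),("A arrow tip",(410,340),48),("B r fr",(657,340),48),("B l fr",(588,365),48),("C l",(215,505),48),("Cr",(288,478),48)]:
    w=ray("top",Z(*uv),z); print(nm,w,tc(w))
# gel from scene
w=ray("scene",(313,175),140);print(w,tc(w))
for nm,uv in [("red front",(338,338)),("red far",(346,405)),("mouse",(241,362)),("tape",(439,278))]:
    w=ray("top",uv,30);print(nm,w,tc(w))
d=np.load('pics/top0.npy');p=arm.camera_params("top");K=p["camera_matrix"];E=p["extrinsics"]
for uv in [(260,215),(318,237),(334,283),(265,262),(240,280)]:
    z=d[uv[1],uv[0]];c=np.linalg.inv(K)@[uv[0],uv[1],1]*z;print(uv,E[:3,:3].T@(c-E[:3,3]))
E
```

```text
charger [593.31095309  58.76150836] 0.3668328472069025
[[ 0.85166301 -0.39417815]
 [-0.64844363  0.26425866]
 [-0.36931793 -0.28266006]
 [-0.62795496 -0.96489234]
 [ 0.31300905 -0.90832194]
 [ 0.48104446  2.28579383]]
gel cap [490.68594862  30.15534525 140.        ] [-106.05706281   10.10462951]
Afront l [545.75227935  60.789595    48.        ] [-43.66710293  18.95058587]
A front r [556.85424173  28.04158809  48.        ] [-45.04920313 -15.60046802]
A arrow tip [594.19196962  58.76203774  48.        ] [ 0.82259057 -0.31549194]
B r fr [594.78386009 -58.04724833  48.        ] [ -40.51981064 -109.56550571]
B l fr [582.53107027 -25.26575554  48.        ] [-40.19996091 -74.57043714]
C l [515.15777491 148.84789525  48.        ] [-40.64303213 112.12323712]
Cr [527.99631629 115.17986871  48.        ] [-40.73406645  76.09053157]
[490.73705005  33.50168832 140.        ] [-104.80915918   13.21000547]
red front [402.8948553   19.08307247  30.        ] [-191.97842573   31.25624142]
red far [285.26156527   5.05782624  30.        ] [-306.81563892   60.35457336]
mouse [358.95150284 196.4033556   30.        ] [-169.40030264  212.53980215]
tape [ 515.21637462 -172.37198864   30.        ] [-155.79731174 -187.74624971]
(260, 215) [628.79743399 166.47425429  59.94852476]
(318, 237) [589.76601786  57.03657772  47.02178812]
(334, 283) [491.09785351  29.53201822 141.42954123]
(265, 262) [541.21470195 155.85860072  47.81464005]
(240, 280) [513.0209963  209.07169862   1.65288152]
```

```bash
cat >> h.py <<'E'
from scipy.spatial.transform import Rotation as Ro
def st():
    s=arm.read_state();R=Ro.from_quat(s["ee_rot"]).as_matrix()
    print("t%.2f"%s["clock"],"pos",s["position"].round(1),"x",R[:,0].round(3),"y",R[:,1].round(3),"yawx %.4f"%np.arctan2(R[1,0],R[0,0]),"F",s["contact_force"].round(1),"w%.1f"%s["gripper_width"],"j",s["joints"].round(2))
    return s,R
E
python3 - <<'E'
from h import *
st()
E
```

```text
t0.10 pos [233.2 579.3 230.4] x [-0.374 -0.928  0.002] y [-0.001 -0.002 -1.   ] yawx -1.9537 F [-0.2 -0.   0.3] w85.5 j [ 1.45  0.39  0.01 -0.   -1.19 -0.26]
```

```bash
python3 - <<'E'
from h import *
t=np.array([593.31,58.76]);a=.3668;R=np.array([[np.cos(a),-np.sin(a)],[np.sin(a),np.cos(a)]])
for nm,uv,z in [("flask",(386,101),206),("pencup rim",(190,193),110),("wipes",(134,286),173),("stap1",(417,182),47),("stap2",(450,240),47)]:
    w=ray("top",uv,z);print(nm,w,R.T@(w[:2]-t))
E
python3 -m creep '[[[20,-40,10],[0,0,-0.12],1],[[40,-80,10],[0,0,-0.24],1],[[55,-115,10],[0,0,-0.36],1],[[70,-150,10],[0,0,-0.48],1],[[85,-185,10],[0,0,-0.6],1],[[100,-215,10],[0,0,-0.72],1],[[115,-245,10],[0,0,-0.84],1],[[130,-275,10],[0,0,-0.96],1],[[145,-305,10],[0,0,-1.08],1],[[157,-335,10],[0,0,-1.2],1],[[170,-365,10],[0,0,-1.32],1],[[183,-390,10],[0,0,-1.44],1]]'
```

```text
flask [785.38009022 -54.83006033 206.        ] [ 138.55671877 -174.9161429 ]
pencup rim [655.54821613 286.79441744 110.        ] [139.8781284  190.54500854]
wipes [480.78360026 348.23931954 173.        ] [ -1.22510598 310.57843807]
stap1 [ 699.95717461 -134.2830849    47.        ] [  30.32190858 -218.44869956]
stap2 [ 585.23560237 -192.28582579   47.        ] [ -97.56988576 -231.45046973]
clock: 1.1
position: [416.3, 187.6, 241.1]
ee_rot: [-0.091, -0.701, 0.701, 0.091]
contact_force: [0.4, -0.2, 1.0]
gripper_width: 85.1
```

```bash
python3 -m creep '[[[14,-26,0],[0,0,-0.12],1],[[28,-52,0],[0,0,-0.24],1],[[40,-78,0],[0,0,-0.36],1],[[50,-104,0],[0,0,-0.48],1],[[60,-130,0],[0,0,-0.6],1],[[74,-158,0],[0,0,-0.72],1],[[74,-158,0],[0,0,-0.84],1],[[74,-158,0],[0,0,-0.95],1],[[74,-158,0],[0,0,-0.95],1],[[74,-158,0],[0,0,-0.95],1]]'
python3 - <<'E'
from h import *
st(); snap("wrist","w1"); st()
E
```

```text
clock: 1.93
position: [490.2, 31.6, 241.0]
ee_rot: [-0.399, -0.584, 0.584, 0.399]
contact_force: [-0.1, -0.9, 0.4]
gripper_width: 85.5
t1.93 pos [490.2  31.6 241. ] x [-0.363  0.932  0.   ] y [-0.001 -0.    -1.   ] yawx 1.9421 F [-0.1 -0.9  0.4] w85.5 j [ 0.4   0.15 -0.29 -0.   -1.13 -1.6 ]
t1.98 pos [490.2  31.8 241.1] x [-0.363  0.932  0.   ] y [-0.001 -0.    -1.   ] yawx 1.9425 F [0.6 0.1 0.3] w85.4 j [ 0.4   0.15 -0.29 -0.   -1.13 -1.6 ]
```

View pics/w1.png

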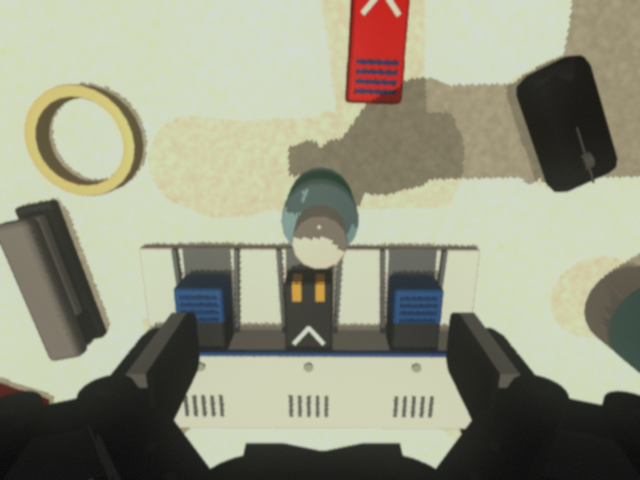

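```bash
cat >> h.py <<'E'
def wray(uv,z,pos,R):
    p=arm.camera_params("wrist");K=p["camera_matrix"];T=p["T_tool_cam"]
    d=R@T[:3,:3]@np.linalg.inv(K)@np.array([uv[0],uv[1],1.]); c=pos+R@T[:3,3]
    return c+d*(z-c[2])/d[2]
E
python3 - <<'E'
import cv2
im=cv2.imread('pics/w1.png')[180:400,130:330]; 
im=cv2.imread('pics/w1.png')
cv2.imwrite('pics/w1a.png',cv2.resize(im[230:380,130:330],None,fx=4,fy=4,interpolation=cv2.INTER_CUBIC))
cv2.imwrite('pics/w1b.png',cv2.resize(im[230:380,290:490],None,fx=4,fy=4,interpolation=cv2.INTER_CUBIC))
E
```

```text
(no output)
```

View pics/w1a.png

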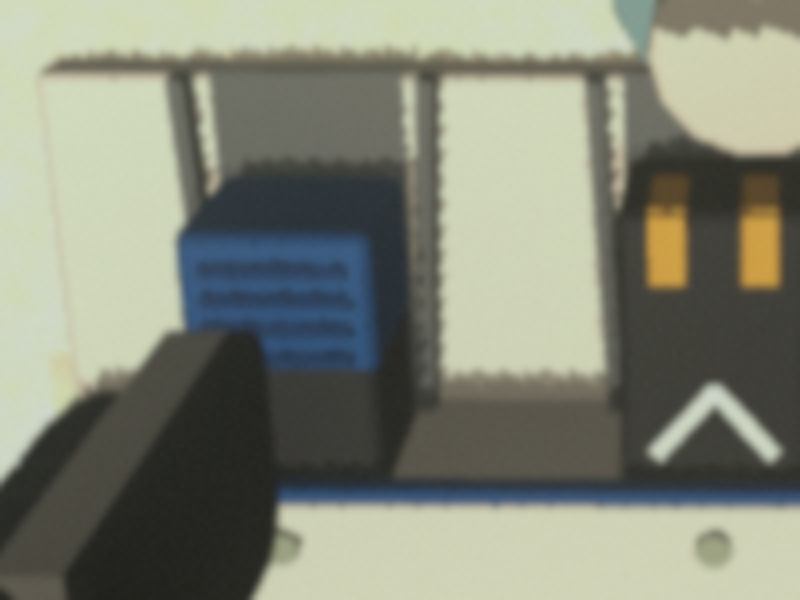

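View pics/w1b.png

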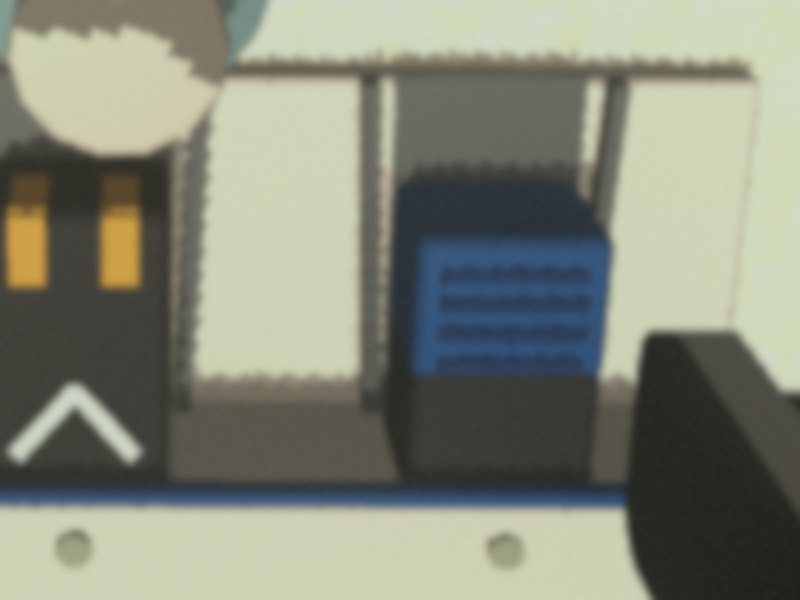

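Run:
```python
from h import *
s,R=st();pos=s["position"]
A=lambda u,v:(130+u/4-.4,230+v/4-.4)
B=lambda u,v:(290+u/4-.4,230+v/4-.4)
P=[(A(45,73),12,(-60,-157)),(B(755,80),12,(-60,157)),(A(180,235),48,(-35,-116)),(A(368,235),48,(-35,-74)),(B(418,238),48,(-35,74)),(B(610,240),48,(-35,116)),(A(380,372),48,None),(A(285,547),58,None),(A(714,547),58,None),(B(505,551),58,None),(A(625,210),48,None),(B(165,210),48,None),(B(75,385),48,None),(A(280,505),58,None),(B(620,508),58,None),(B(107,50),140,None)]
W=[wray(p,z,pos,R)[:2] for p,z,_ in P]
Wf=np.array([w for w,p in zip(W,P) if p[2]]);C=np.array([p[2] for p in P if p[2]],float)
# slab weights
cw=Wf.mean(0);cc=C.mean(0);H=(C-cc).T@(Wf-cw);U,S,V=np.linalg.svd(H);M=V.T@U.T
t=cw-M@cc;print("charger",t,np.arctan2(M[1,0],M[0,0]));print((Wf-t)@M-C)
for w,p in zip(W,P): print(np.round(p[0],1),p[1],w.round(1),((w-t)@M).round(1))
```

```text
t1.98 pos [490.2  31.8 241.1] x [-0.363  0.932  0.   ] y [-0.001 -0.    -1.   ] yawx 1.9425 F [0.6 0.1 0.3] w85.4 j [ 0.4   0.15 -0.29 -0.   -1.13 -1.6 ]
charger [595.11057458  59.55454583] 0.3673702026299299
[[ 0.49573537  2.03902139]
 [ 0.53809692 -1.60630258]
 [-0.10207689  1.70618772]
 [-0.32041245 -0.08725902]
 [-0.42608589 -0.56548758]
 [-0.18525705 -1.48615992]]
[140.8 247.8] 12 [ 595.2 -106.4] [ -59.5 -155. ]
[478.4 249.6] 12 [483.8 183.2] [-59.5 155.4]
[174.6 288.4] 48 [603.4 -59.7] [ -35.1 -114.3]
[221.6 288.4] 48 [588.8 -22.3] [-35.3 -74.1]
[394.1 289.1] 48 [535.7 115.4] [-35.4  73.4]
[442.1 289.6] 48 [521.1 153.8] [-35.2 114.5]
[224.6 322.6] 48 [619.  -10.1] [ -2.7 -73.5]
[200.8 366.4] 58 [661.7 -16.2] [ 34.9 -94.6]
[308.1 366.4] 58 [627.2  71.8] [34.4 -0.1]
[415.8 367.4] 58 [593.6 160.6] [34.8 94.8]
[285.8 282.1] 48 [563.3  26.9] [-41.4 -19. ]
[330.8 282.1] 48 [549.4  62.6] [-41.6  19.3]
[308.4 325.8] 48 [595.2  59.5] [ 0.  -0.1]
[199.6 355.8] 58 [651.9 -20.2] [ 24.4 -94.9]
[444.6 356.6] 58 [574.6 179.4] [ 23.9 119.2]
[316.4 242.1] 140 [493.1  29.1] [-106.1    8.2]
```

```bash
python3 -m creep '[[[1,-1,-40],[0,0,-0.004],1],[[1,-1,-80],[0,0,-0.004],1],[[1,-1,-110],[0,0,-0.004],1],[[1,-1,-130],[0,0,-0.004],1],[[1,-1,-130],[0,0,-0.004],1],[[1,-1,-130],[0,0,-0.004],-1],[[1,-1,-130],[0,0,-0.004],-1],[[1,-1,-130],[0,0,-0.004],-1],[[1,-1,-130],[0,0,-0.004],-1],[[1,-1,-130],[0,0,-0.004],-1],[[1,-1,-130],[0,0,-0.004],-1],[[1,-1,-130],[0,0,-0.004],-1]]'
python3 - <<'E'
from h import *
st(); snap("wrist","w2");snap("scene","s2"); print(arm.hold_point_z)
E
```

```text
clock: 2.98
position: [492.7, 31.0, 113.1]
ee_rot: [0.402, 0.584, -0.582, -0.4]
contact_force: [-0.3, 0.0, 6.7]
gripper_width: 32.5
t2.98 pos [492.7  31.  113.1] x [-0.357  0.934 -0.001] y [ 0.004  0.001 -1.   ] yawx 1.9363 F [-0.3  0.   6.7] w32.5 j [ 0.39  0.29 -0.47  0.   -0.8  -1.6 ]
18.700000000000003
```

View pics/w2.png

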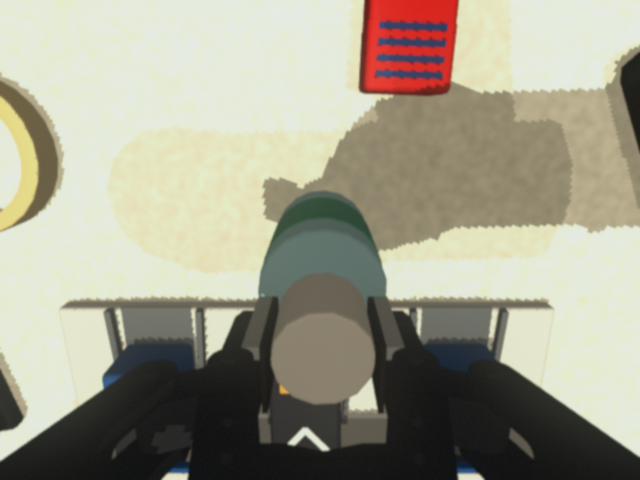

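View pics/s2.png

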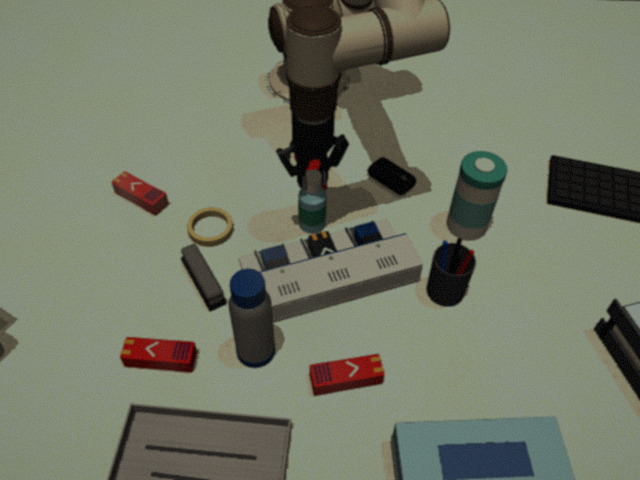

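```bash
python3 -m creep '[[[0,0,10],[0,0,0],-1],[[0,0,20],[0,0,0],-1],[[-5,-15,20],[0,0,0],-1],[[-12,-40,20],[0,0,0],-1],[[-20,-65,20],[0,0,0],-1],[[-29,-93,20],[0,0,0],-1],[[-35,-112,20],[0,0,0],-1],[[-38,-121,20],[0,0,0],-1],[[-38,-121,20],[0,0,0],-1],[[-38,-121,10],[0,0,0],-1],[[-38,-121,4],[0,0,0],-1],[[-38,-121,1],[0,0,0],-1]]'
python3 - <<'E'
from h import *
st(); snap("scene","s3")
E
```

```text
clock: 4.08
position: [453.9, -90.0, 113.0]
ee_rot: [-0.401, -0.582, 0.583, 0.4]
contact_force: [-6.4, 3.4, 24.7]
gripper_width: 32.6
t4.08 pos [453.9 -90.  113. ] x [-0.358  0.934 -0.001] y [-0.    -0.001 -1.   ] yawx 1.9373 F [-6.4  3.4 24.7] w32.6 j [ 0.16  0.24 -0.54  0.   -0.79 -1.36]
```

View pics/s3.png

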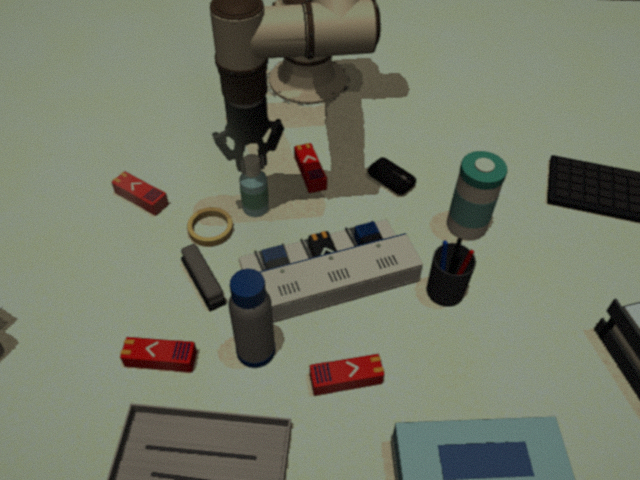

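```bash
python3 -m creep '[[[0,0,1],[0,0,0],-1],[[0,0,1.5],[0,0,0],-1],[[0,0,1.5],[0,0,0],-0.2],[[0,0,1.5],[0,0,0],0.2],[[0,0,1.5],[0,0,0],0.6],[[0,0,1.5],[0,0,0],1],[[0,0,1.5],[0,0,0],1],[[0,0,1.5],[0,0,0],1],[[0,0,20],[0,0,0],1],[[0,0,50],[0,0,0],1],[[0,0,80],[0,0,0],1]]'
python3 - <<'E'
from h import *
st(); snap("wrist","w4")
E
```

```text
clock: 5.05
position: [452.6, -90.4, 192.5]
ee_rot: [-0.4, -0.582, 0.583, 0.402]
contact_force: [1.0, -0.5, 0.5]
gripper_width: 85.4
t5.05 pos [452.6 -90.4 192.5] x [-0.357  0.934  0.001] y [-0.003 -0.    -1.   ] yawx 1.9355 F [ 1.  -0.5  0.5] w85.4 j [ 0.16  0.14 -0.43  0.   -1.   -1.36]
```

View pics/w4.png

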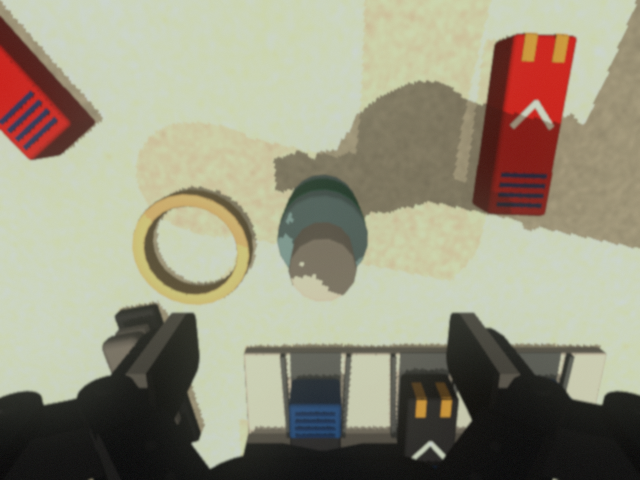

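```bash
python3 -m creep '[[[28,30,10],[0,0,0.001],1],[[56,58,10],[0,0,0.001],1],[[84,87,0],[0,0,0.001],1],[[112,115,-20],[0,0,0.001],1],[[138,142,-50],[0,0,0.001],1],[[148.4,152,-75],[0,0,0.001],1],[[148.4,152,-75],[0,0,0.001],1],[[148.4,152,-75],[0,0,0.001],1]]'
python3 - <<'E'
from h import *
s,R=st(); print(arm.hold_point_z);snap("wrist","w5")
im=cv2.imread('pics/w5.png');cv2.imwrite('pics/w5a.png',cv2.resize(im[240:480,170:470],None,fx=2.5,fy=2.5))
E
```

```text
clock: 5.77
position: [601.0, 62.1, 114.2]
ee_rot: [-0.399, -0.581, 0.585, 0.402]
contact_force: [-0.7, -0.2, -0.4]
gripper_width: 85.7
t5.77 pos [601.   62.1 114.2] x [-0.359  0.933  0.   ] y [-0.006 -0.002 -1.   ] yawx 1.9377 F [-0.7 -0.2 -0.4] w85.7 j [ 0.37  0.46 -0.19 -0.   -0.93 -1.57]
18.700000000000003
```

View pics/w5.png

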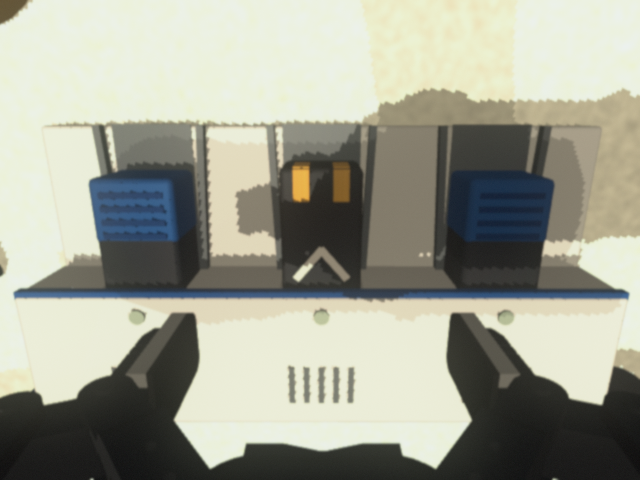

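View pics/w5a.png

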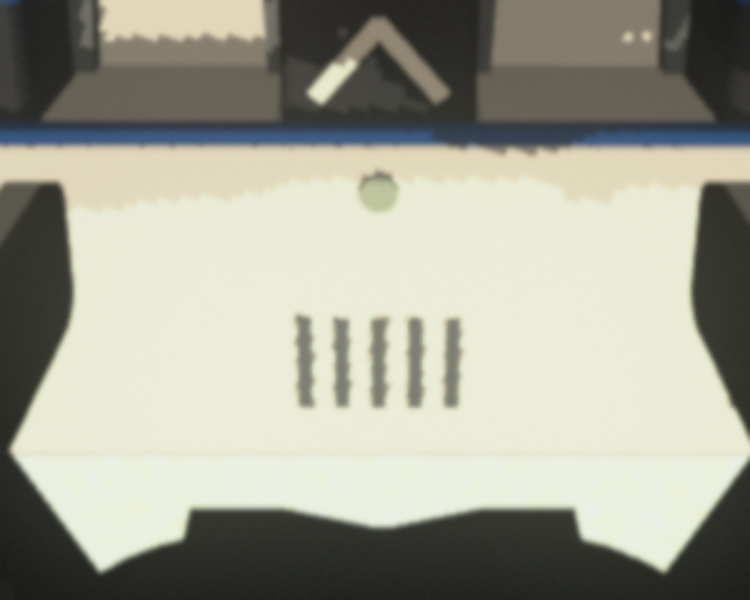

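Run:
```python
from h import *
s,R=st();pos=s["position"];a=R[:2,0];f=-R[:2,2]
for nm,uv,z in [("hood edge",(320,298),58),("hoodL",(40,297.5),58),("hoodR",(600,297.5),58),("screw",(320.5,316.5),58),("screwl",(137,316),58),("screwr",(505,316),58),("A tip",(320.5,247),48),("packA front",(320,170),48),("pB",(145,181),48),("pC",(500,181),48),("slabL",(44,126),12),("slabR",(600,126),12),("Aleft",(281,200),48),("Aright",(360,200),48)]:
    w=wray(uv,z,pos,R); d=w[:2]-pos[:2]; print(nm,w.round(1),"fwd %.1f lat %.1f"%(d@f,d@a))
```

```text
t5.82 pos [601.6  61.7 116.4] x [-0.358  0.934 -0.   ] y [-0.002 -0.001 -1.   ] yawx 1.9372 F [-0.1 -0.2  0.5] w85.4 j [ 0.37  0.45 -0.19  0.   -0.93 -1.57]
hood edge [619.3  67.2  58. ] fwd 18.5 lat -1.1
hoodL [670.9 -67.6  58. ] fwd 18.4 lat -145.6
hoodR [567.2 201.6  58. ] fwd 18.0 lat 143.0
screw [629.   71.2  58. ] fwd 29.0 lat -0.9
screwl [663.3 -18.4  58. ] fwd 28.9 lat -96.8
screwr [594.1 161.   58. ] fwd 28.6 lat 95.4
A tip [596.4  58.7  48. ] fwd -5.9 lat -0.9
packA front [559.2  44.2  48. ] fwd -45.9 lat -1.2
pB [595.6 -35.2  48. ] fwd -40.3 lat -88.3
pC [532.1 129.7  48. ] fwd -40.5 lat 88.4
slabL [ 596.5 -107.9   12. ] fwd -65.5 lat -156.5
slabR [484.4 183.5  12. ] fwd -65.7 lat 155.7
Aleft [580.3  31.2  48. ] fwd -30.8 lat -20.8
Aright [566.   68.4  48. ] fwd -30.8 lat 19.0
```

```bash
python3 -m creep '[[[1.6,-0.2,-30],[0,0,0.001],1],[[1.6,-0.2,-60],[0,0,0.001],1],[[1.6,-0.2,-85],[0,0,0.001],1],[[1.6,-0.2,-95],[0,0,0.001],1],[[1.6,-0.2,-95],[0,0,0.001],1],[[1.6,-0.2,-95],[0,0,0.001],1]]'
python3 - <<'E'
from h import *
st()
E
```

```text
clock: 6.32
position: [604.4, 61.3, 24.1]
ee_rot: [0.401, 0.583, -0.582, -0.4]
contact_force: [0.5, 0.6, 0.4]
gripper_width: 85.3
t6.32 pos [604.4  61.3  24.1] x [-0.359  0.933 -0.001] y [ 0.003  0.    -1.   ] yawx 1.9376 F [0.5 0.6 0.4] w85.3 j [ 0.37  0.57 -0.27  0.   -0.73 -1.57]
```

```bash
python3 -m creep '[[[0,0,-3],[0,0,0],1],[[0,0,-3],[0,0,0],1],[[0,0,-3],[0,0,0],0.2],[[0,0,-3],[0,0,0],-0.2],[[0,0,-3],[0,0,0],-0.5],[[0,0,-3],[0,0,0],-1],[[0,0,-3],[0,0,0],-1],[[0,0,-3],[0,0,0],-1],[[0,0,-3],[0,0,0],-1],[[0,0,-3],[0,0,0],-1]]'
python3 - <<'E'
from h import *
st()
snap("wrist","w6");st()
E
```

```text
clock: 7.15
position: [603.9, 61.8, 20.0]
ee_rot: [0.401, 0.583, -0.583, -0.4]
contact_force: [-1.1, 1.1, 5.5]
gripper_width: 41.3
t7.15 pos [603.9  61.8  20. ] x [-0.359  0.933 -0.   ] y [ 0.001  0.    -1.   ] yawx 1.9380 F [-1.1  1.1  5.5] w41.3 j [ 0.37  0.57 -0.28  0.   -0.72 -1.57]
t7.20 pos [603.8  61.8  20. ] x [-0.359  0.933 -0.   ] y [ 0.001  0.    -1.   ] yawx 1.9380 F [-1.1  0.9  5.1] w40.9 j [ 0.37  0.57 -0.28  0.   -0.72 -1.57]
```

View pics/w6.png

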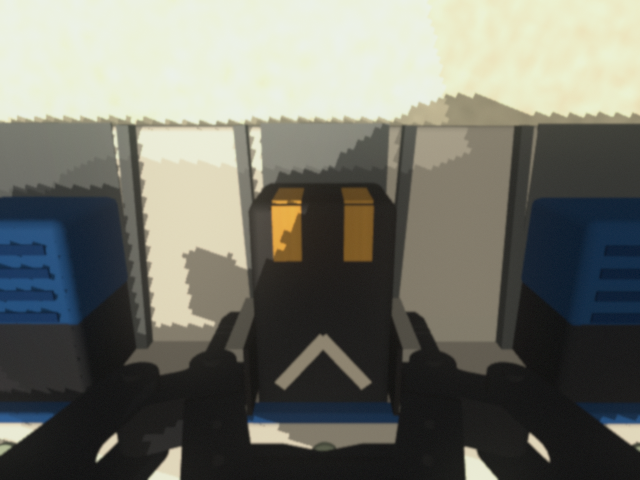

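```bash
python3 -m creep '[[[-4.7,-1.8,0],[0,0,0],-1],[[-14,-5.4,0],[0,0,0],-1],[[-23.3,-9,0],[0,0,0],-1],[[-32.7,-12.6,0],[0,0,0],-1]]'
python3 - <<'E'
from h import *
st()
E
```

```text
clock: 7.53
position: [571.8, 49.2, 20.0]
ee_rot: [0.401, 0.584, -0.582, -0.399]
contact_force: [3.2, 1.1, 4.5]
gripper_width: 40.9
t7.53 pos [571.8  49.2  20. ] x [-0.359  0.933 -0.001] y [ 0.004  0.001 -1.   ] yawx 1.9382 F [3.2 1.1 4.5] w40.9 j [ 0.37  0.53 -0.36  0.   -0.67 -1.57]
```

```bash
python3 -m creep '[[[-9.3,-3.6,0],[0,0,0],-1],[[-18.7,-7.2,0],[0,0,0],-1],[[-28,-10.8,0],[0,0,0],-1],[[-37.3,-14.4,0],[0,0,0],-1],[[-46.7,-18,0],[0,0,0],-1],[[-46.7,-18,0],[0,0,0],-1],[[-46.7,-18,0],[0,0,0],-1]]'
python3 - <<'E'
from h import *
st();snap("wrist","w7");snap("top","t7")
im=cv2.imread('pics/t7.png')[150:330,210:450]; cv2.imwrite('pics/t7a.png',cv2.resize(im,None,fx=3.3,fy=3.3,interpolation=cv2.INTER_CUBIC))
E
```

```text
clock: 8.12
position: [522.3, 30.3, 19.9]
ee_rot: [-0.4, -0.582, 0.583, 0.401]
contact_force: [-0.5, 1.5, 10.6]
gripper_width: 41.3
t8.12 pos [522.3  30.3  19.9] x [-0.358  0.934  0.   ] y [-0.002 -0.001 -1.   ] yawx 1.9374 F [-0.5  1.5 10.6] w41.3 j [ 0.37  0.47 -0.49 -0.   -0.61 -1.57]
```

View pics/t7a.png

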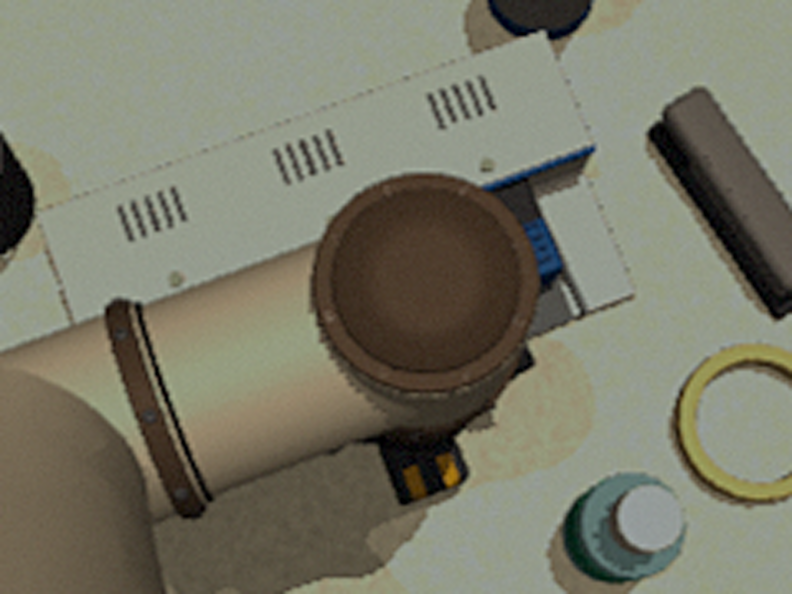

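View pics/w7.png

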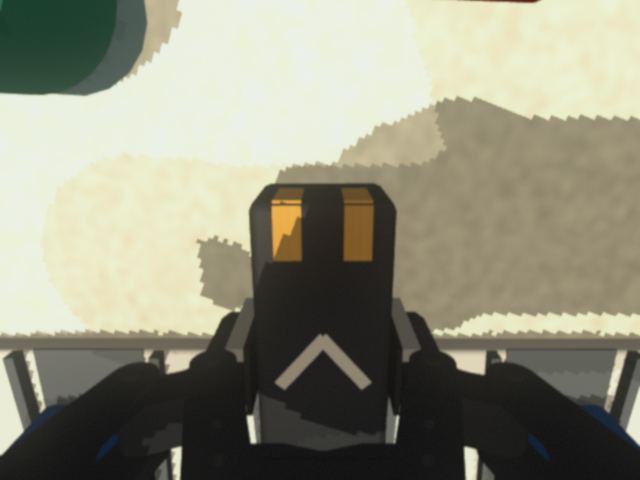

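```bash
python3 -m creep '[[[0,0,15],[0,0,0],-1],[[0,0,40],[0,0,0],-1],[[0,0,70],[0,0,0.1],-1],[[0,0,90],[0,0,0.22],-1],[[0,0,100],[0,0,0.34],-1],[[0,0,100],[0,0,0.46],-1],[[0,0,100],[0,0,0.58],-1],[[0,0,100],[0,0,0.7],-1],[[0,0,100],[0,0,0.82],-1],[[0,0,100],[0,0,0.94],-1],[[0,0,100],[0,0,1.06],-1],[[0,0,100],[0,0,1.18],-1]]'
python3 -m creep '[[[0,0,0],[0,0,0.12],-1],[[0,0,0],[0,0,0.24],-1],[[0,0,0],[0,0,0.36],-1],[[0,0,0],[0,0,0.48],-1],[[0,0,0],[0,0,0.6],-1],[[0,0,0],[0,0,0.72],-1],[[0,0,0],[0,0,0.84],-1],[[0,0,0],[0,0,0.96],-1],[[0,0,0],[0,0,1.08],-1],[[0,0,0],[0,0,1.2],-1],[[0,0,0],[0,0,1.32],-1],[[0,0,0],[0,0,1.44],-1]]'
python3 -m creep '[[[0,0,0],[0,0,0.12],-1],[[0,0,0],[0,0,0.24],-1],[[0,0,0],[0,0,0.36],-1],[[0,0,0],[0,0,0.48],-1],[[0,0,0],[0,0,0.52],-1],[[0,0,0],[0,0,0.52],-1],[[0,0,0],[0,0,0.52],-1]]'
python3 - <<'E'
from h import *
st();snap("wrist","w8");snap("scene","s8")
E
```

```text
clock: 9.22
position: [519.0, 29.5, 116.2]
ee_rot: [-0.003, -0.706, 0.708, 0.011]
contact_force: [0.6, -0.3, -3.5]
gripper_width: 40.6
clock: 10.22
position: [519.1, 29.5, 116.2]
ee_rot: [-0.464, 0.538, -0.534, 0.457]
contact_force: [0.5, 0.1, -2.6]
gripper_width: 41.3
clock: 10.8
position: [520.7, 29.9, 117.1]
ee_rot: [0.584, -0.403, 0.4, -0.58]
contact_force: [0.1, -0.1, -1.6]
gripper_width: 41.2
t10.80 pos [520.7  29.9 117.1] x [ 0.355 -0.935 -0.001] y [-0.007 -0.002 -1.   ] yawx -1.2081 F [ 0.1 -0.1 -1.6] w41.2 j [ 0.37  0.33 -0.39 -0.   -0.85  1.57]
```

View pics/w8.png

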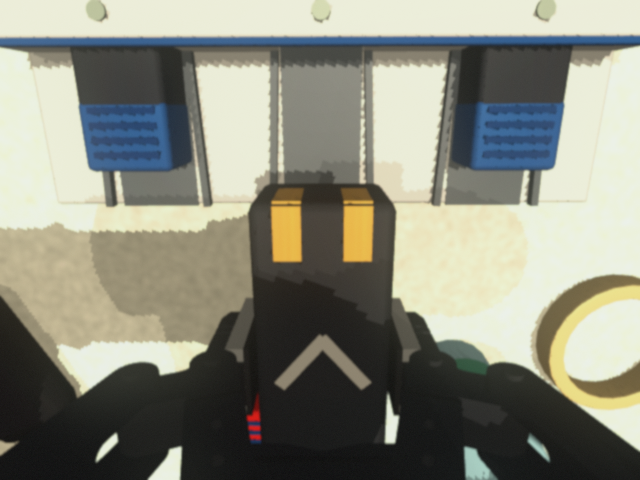

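View pics/s8.png

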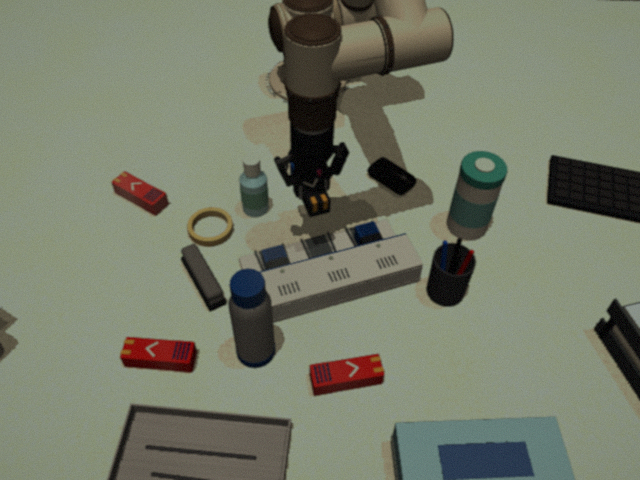

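```bash
python3 -m creep '[[[6,2.3,-20],[0,0,0.004],-1],[[12,4.6,-45],[0,0,0.004],-1],[[14,5.4,-65],[0,0,0.004],-1],[[14,5.4,-78],[0,0,0.004],-1],[[14,5.4,-78],[0,0,0.004],-1],[[14,5.4,-78],[0,0,0.004],-1],[[14,5.4,-78],[0,0,0.004],-1]]'
python3 - <<'E'
from h import *
st();snap("wrist","w9");st()
E
```

```text
clock: 11.48
position: [538.4, 36.4, 42.0]
ee_rot: [-0.583, 0.4, -0.4, 0.583]
contact_force: [0.1, -0.6, -0.9]
gripper_width: 41.2
t11.48 pos [538.4  36.4  42. ] x [ 0.361 -0.933  0.   ] y [ 0.001  0.    -1.   ] yawx -1.2016 F [ 0.1 -0.6 -0.9] w41.2 j [ 0.37  0.46 -0.43  0.   -0.68  1.57]
t11.53 pos [538.7  36.5  42.4] x [ 0.361 -0.933  0.   ] y [ 0.002  0.    -1.   ] yawx -1.2016 F [ 0.7 -0.3 -2.2] w40.9 j [ 0.37  0.46 -0.43  0.   -0.68  1.57]
```

View pics/w9.png

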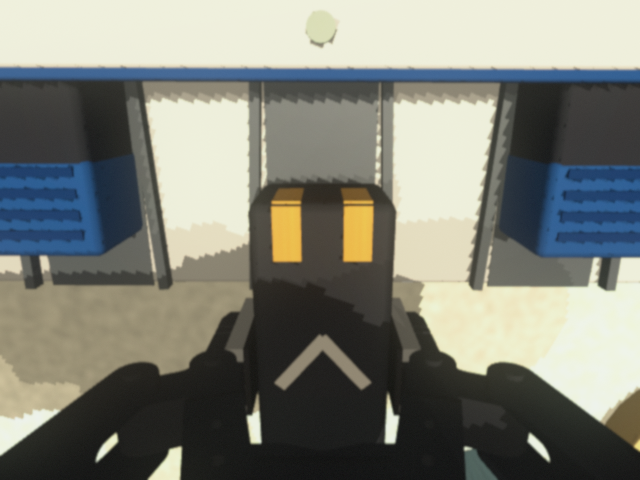

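```bash
python3 -m creep '[[[0,0,-10],[0,0,-0.002],-1],[[0,0,-17],[0,0,-0.002],-1],[[0,0,-20],[0,0,-0.002],-1],[[0,0,-21],[0,0,-0.002],-1],[[0,0,-21],[0,0,-0.002],-1],[[0,0,-21],[0,0,-0.002],-1]]'
python3 - <<'E'
from h import *
st();snap("wrist","w10");st()
E
```

```text
clock: 12.03
position: [538.2, 36.4, 20.3]
ee_rot: [-0.583, 0.4, -0.4, 0.583]
contact_force: [1.2, -0.9, -2.2]
gripper_width: 41.2
t12.03 pos [538.2  36.4  20.3] x [ 0.359 -0.933  0.   ] y [ 0.001  0.    -1.   ] yawx -1.2036 F [ 1.2 -0.9 -2.2] w41.2 j [ 0.37  0.49 -0.45  0.   -0.63  1.57]
t12.08 pos [538.3  36.4  20.3] x [ 0.359 -0.933  0.   ] y [ 0.001  0.    -1.   ] yawx -1.2036 F [ 0.1 -1.  -2.9] w41.2 j [ 0.37  0.49 -0.45  0.   -0.63  1.57]
```

View pics/w10.png

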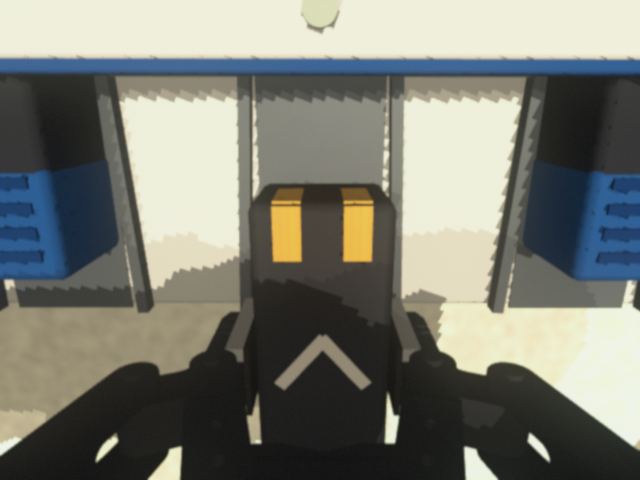

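```bash
python3 -m creep '[[[5.6,2.2,0.3],[0,0,0],-1],[[11.2,4.3,0.3],[0,0,0],-1],[[16.8,6.5,0.3],[0,0,0],-1],[[22.4,8.6,0.3],[0,0,0],-1],[[28,10.8,0.3],[0,0,0],-1],[[33.6,12.9,0.3],[0,0,0],-1],[[39.2,15.1,0.3],[0,0,0],-1],[[44.8,17.2,0.3],[0,0,0],-1]]'
python3 - <<'E'
from h import *
st()
E
```

```text
clock: 12.75
position: [583.4, 53.8, 20.5]
ee_rot: [0.583, -0.4, 0.4, -0.583]
contact_force: [-0.7, -0.1, -2.2]
gripper_width: 40.9
t12.75 pos [583.4  53.8  20.5] x [ 0.359 -0.933  0.   ] y [-0. -0. -1.] yawx -1.2036 F [-0.7 -0.1 -2.2] w40.9 j [ 0.37  0.55 -0.33  0.   -0.69  1.57]
```

```bash
python3 -m creep '[[[5.6,2.2,0],[0,0,0],-1],[[11.2,4.3,0],[0,0,0],-1],[[16.8,6.5,0],[0,0,0],-1],[[18.6,7.2,0],[0,0,0],-1],[[18.6,7.2,0],[0,0,0],-1]]'
python3 - <<'E'
from h import *
st();snap("wrist","w11")
E
```

```text
clock: 13.17
position: [602.0, 61.0, 20.5]
ee_rot: [-0.583, 0.4, -0.4, 0.583]
contact_force: [1.1, 0.0, -2.0]
gripper_width: 41.3
t13.17 pos [602.   61.   20.5] x [ 0.359 -0.933  0.   ] y [ 0.  0. -1.] yawx -1.2034 F [ 1.1  0.  -2. ] w41.3 j [ 0.37  0.57 -0.28  0.   -0.72  1.57]
```

View pics/w11.png

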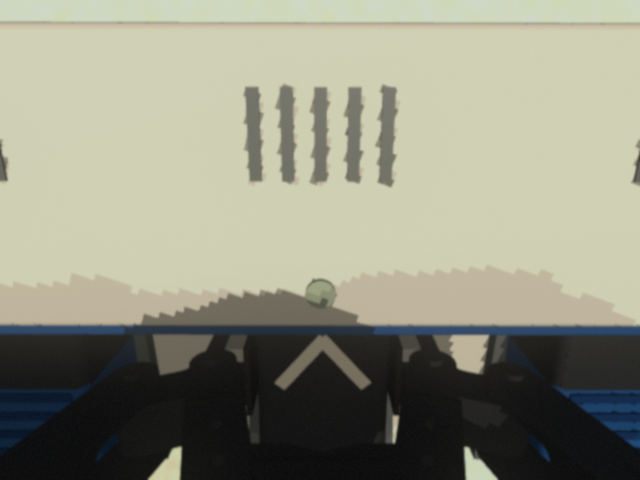

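```bash
python3 -m creep '[[[0,0,-0.4],[0,0,0],-1],[[0,0,-0.4],[0,0,0],-0.4],[[0,0,-0.4],[0,0,0],0],[[0,0,-0.4],[0,0,0],0.5],[[0,0,-0.4],[0,0,0],1],[[0,0,-0.4],[0,0,0],1],[[0,0,-0.4],[0,0,0],1],[[-9.3,-3.6,-0.4],[0,0,0],1],[[-18.7,-7.2,-0.4],[0,0,0],1],[[-28,-10.8,-0.4],[0,0,0],1],[[-38.8,-14.9,-0.4],[0,0,0],1],[[-38.8,-14.9,-0.4],[0,0,0],1]]'
python3 - <<'E'
from h import *
st();snap("wrist","w12")
E
```

```text
clock: 14.22
position: [560.2, 45.0, 20.1]
ee_rot: [0.583, -0.401, 0.4, -0.582]
contact_force: [-1.3, -0.7, 0.7]
gripper_width: 85.4
t14.22 pos [560.2  45.   20.1] x [ 0.358 -0.934 -0.001] y [-0.003 -0.    -1.   ] yawx -1.2045 F [-1.3 -0.7  0.7] w85.4 j [ 0.37  0.52 -0.39 -0.   -0.66  1.57]
```

View pics/w12.png

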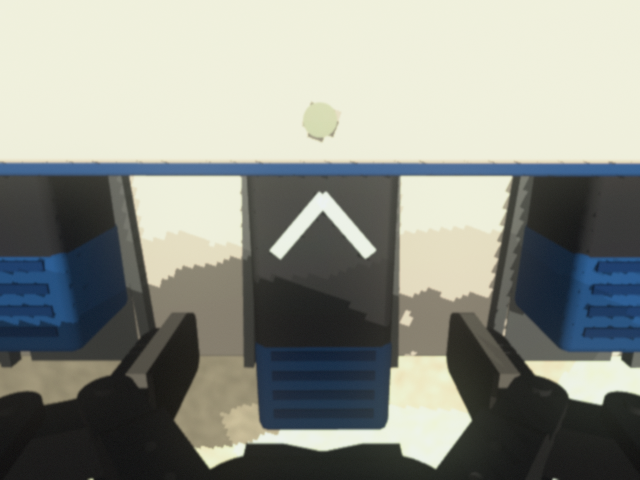

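```bash
python3 -m creep '[[[0,0,0],[0,0,0],0.2],[[0,0,0],[0,0,0],-0.2],[[0,0,0],[0,0,0],-0.5],[[0,0,0],[0,0,0],-1],[[0,0,0],[0,0,0],-1],[[0,0,0],[0,0,0],-1],[[0,0,0],[0,0,0],-1],[[4.7,1.8,0],[0,0,0],-1],[[10.3,4,0],[0,0,0],-1],[[15.9,6.1,0],[0,0,0],-1],[[21.5,8.3,0],[0,0,0],-1],[[24.3,9.3,0],[0,0,0],-1]]'
python3 - <<'E'
from h import *
st();snap("wrist","w13")
E
```

```text
clock: 15.27
position: [585.7, 54.4, 20.4]
ee_rot: [0.584, -0.401, 0.4, -0.582]
contact_force: [-5.5, -1.1, 8.6]
gripper_width: 40.6
t15.27 pos [585.7  54.4  20.4] x [ 0.359 -0.933  0.   ] y [-0.004 -0.001 -1.   ] yawx -1.2039 F [-5.5 -1.1  8.6] w40.6 j [ 0.37  0.55 -0.32  0.   -0.7   1.57]
```

View pics/w13.png

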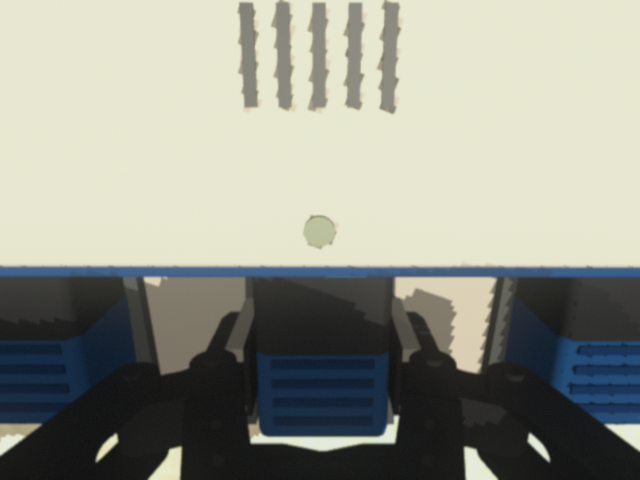

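```bash
python3 -m creep '[[[1.4,0.5,0],[0,0,0],-1],[[2.3,0.9,0],[0,0,0],-1],[[3.3,1.3,0],[0,0,0],-1],[[3.3,1.3,0],[0,0,0],-1]]'
python3 - <<'E'
from h import *
st()
E
```

```text
clock: 15.65
position: [588.5, 55.5, 20.4]
ee_rot: [0.584, -0.401, 0.4, -0.582]
contact_force: [-4.3, -2.1, 6.4]
gripper_width: 40.8
t15.65 pos [588.5  55.5  20.4] x [ 0.358 -0.934 -0.   ] y [-0.004 -0.001 -1.   ] yawx -1.2042 F [-4.3 -2.1  6.4] w40.8 j [ 0.37  0.56 -0.31 -0.   -0.71  1.57]
```

```bash
python3 -m creep '[[[0.9,0.4,0],[0,0,0],-1],[[1.4,0.5,0],[0,0,0],-1],[[1.9,0.7,0],[0,0,0],-1],[[1.9,0.7,0],[0,0,0],-1]]'
python3 - <<'E'
from h import *
st();snap("wrist","w14")
E
```

```text
clock: 15.98
position: [590.2, 56.1, 20.4]
ee_rot: [0.584, -0.401, 0.4, -0.581]
contact_force: [-3.7, -1.5, 6.4]
gripper_width: 40.9
t15.98 pos [590.2  56.1  20.4] x [ 0.358 -0.934 -0.   ] y [-0.004 -0.002 -1.   ] yawx -1.2042 F [-3.7 -1.5  6.4] w40.9 j [ 0.37  0.56 -0.31 -0.   -0.71  1.57]
```

View pics/w14.png

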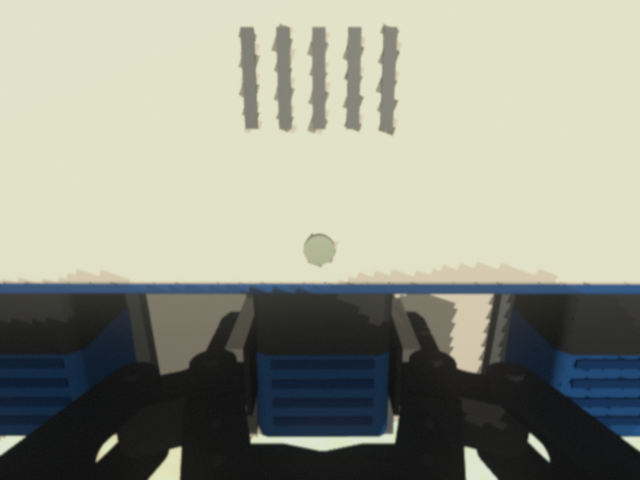

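```bash
python3 -m creep '[[[0.5,0.2,0],[0,0,0],-1],[[0.9,0.4,0],[0,0,0],-1],[[0.9,0.4,0],[0,0,0],-1]]'
python3 -m creep '[[[0.5,0.2,0],[0,0,0],-1],[[0.9,0.4,0],[0,0,0],-1],[[0.9,0.4,0],[0,0,0],-1]]'
```

```text
clock: 16.28
position: [590.8, 56.4, 20.4]
ee_rot: [0.584, -0.402, 0.399, -0.581]
contact_force: [-4.9, -1.7, 7.7]
gripper_width: 41.1
clock: 16.53
position: [590.8, 56.4, 20.4]
ee_rot: [0.585, -0.402, 0.399, -0.581]
contact_force: [-7.5, -2.8, 9.1]
gripper_width: 40.9
```

```bash
python3 -m creep '[[[0.9,0.4,0],[0,0,0],-1],[[1.4,0.5,0],[0,0,0],-1],[[1.9,0.7,0],[0,0,0],-1]]'
python3 - <<'E'
from h import *
st()
E
```

```text
clock: 16.78
position: [590.8, 56.4, 20.4]
ee_rot: [0.586, -0.403, 0.398, -0.579]
contact_force: [-11.3, -3.0, 11.3]
gripper_width: 41.0
t16.78 pos [590.8  56.4  20.4] x [ 0.358 -0.934 -0.001] y [-0.011 -0.004 -1.   ] yawx -1.2048 F [-11.3  -3.   11.3] w41.0 j [ 0.37  0.56 -0.3  -0.   -0.72  1.57]
```

```bash
python3 -m creep '[[[-0.9,-0.4,0],[0,0,0],-1],[[-1.4,-0.5,0],[0,0,0],-0.4],[[-1.9,-0.7,0],[0,0,0],0],[[-1.9,-0.7,0],[0,0,0],0.5],[[-1.9,-0.7,0],[0,0,0],1],[[-1.9,-0.7,0],[0,0,0],1],[[-1.9,-0.7,0],[0,0,0],1],[[-1.9,-0.7,20],[0,0,0],1],[[-10,-4,50],[0,0,0],1],[[-30,-12,80],[0,0,0],1],[[-50,-20,100],[0,0,0],1],[[-50,-20,100],[0,0,0],1]]'
python3 -m creep '[[[0,0,10],[0,0,0],1],[[0,0,10],[0,0,0],1]]'
python3 - <<'E'
from h import *
s,R=st();snap("wrist","w15");s,R=st();pos=s["position"];np.savez('pics/w15.npz',pos=pos,R=R)
E
```

```text
clock: 17.78
position: [545.3, 38.3, 124.7]
ee_rot: [-0.581, 0.399, -0.402, 0.585]
contact_force: [-0.4, 0.0, -0.4]
gripper_width: 85.5
clock: 17.95
position: [547.2, 39.0, 131.7]
ee_rot: [-0.582, 0.399, -0.401, 0.584]
contact_force: [0.4, 0.6, 0.5]
gripper_width: 85.4
t17.95 pos [547.2  39.  131.7] x [ 0.36  -0.933  0.001] y [ 0.003  0.001 -1.   ] yawx -1.2030 F [0.4 0.6 0.5] w85.4 j [ 0.37  0.35 -0.32  0.   -0.9   1.57]
t18.00 pos [546.9  39.1 130.6] x [ 0.359 -0.933  0.   ] y [ 0.002  0.    -1.   ] yawx -1.2033 F [-0.2 -0.   0.2] w85.5 j [ 0.37  0.35 -0.32  0.   -0.9   1.57]
```

View pics/w15.png

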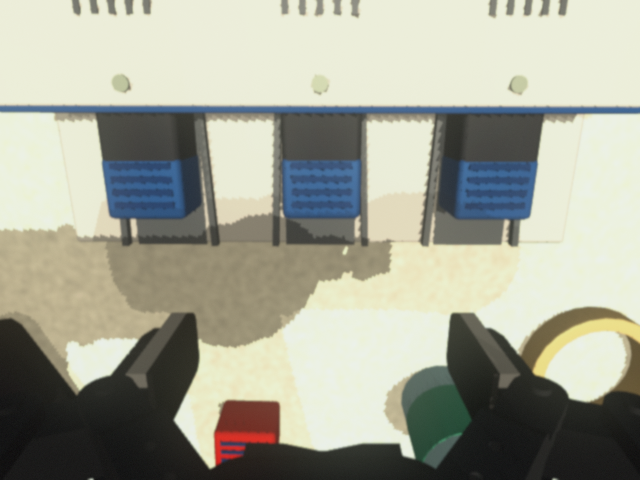

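Run:
```python
from h import *
z=np.load('pics/w15.npz');im=cv2.imread('pics/w15.png');im0=im.astype(int)
m=((im0[:,:,0]-im0[:,:,2])>45).astype(np.uint8);m[:125]=0;m[260:]=0
n,l,s,c=cv2.connectedComponentsWithStats(m)
for i in range(1,n):
    if s[i,4]>300: print(s[i])
for x in(140,320,330,495):
    r=np.where(m[:,x])[0]; 
    a=wray((x,r.min()),48,z['pos'],z['R']);b=wray((x,r.max()+1),48,z['pos'],z['R']);f=-0+np.array([.9334,.3588]);o=np.array([594.5,59.3])
    print(x,r.min(),r.max(),"charger x",(a[:2]-o)@f,(b[:2]-o)@f)
cv2.imwrite('pics/w15a.png',cv2.resize(im[95:255,80:560],None,fx=1.66,fy=1.66,interpolation=cv2.INTER_CUBIC))
snap("scene","s15"); snap("top","t15")
```

```text
[ 103  160   82   58 4328]
[ 283  160   78   57 4272]
[ 456  161   81   58 4261]
140 161 217 charger x -3.4901524039112575 -34.19164019725196
320 161 216 charger x -3.389906179851037 -33.54524475714636
330 161 216 charger x -3.3843336923794043 -33.54041844005677
495 162 217 charger x -3.811213862796595 -34.02083006557687
```

View pics/w15a.png

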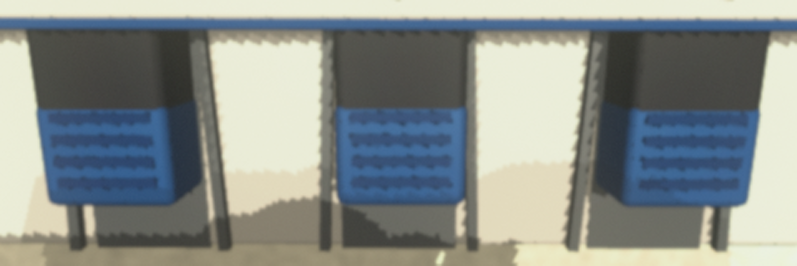

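View pics/s15.png

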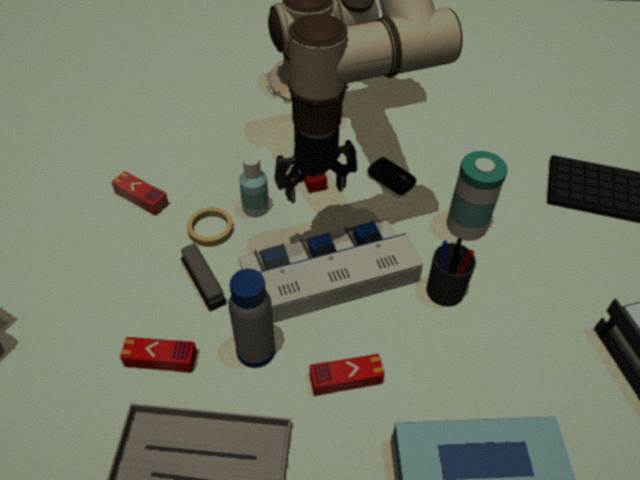

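```bash
python3 -c "
from bench import arm; print(arm.job_done())"
```

```text
the job is handed in; nothing more can be done
None
```

The backward pack, which was in the middle bay, is now fully home contacts first, with its blue grip end showing. The job is handed in at about 18 s of robot time.

**What I did:** I moved the gel bottle by its cap to open desk, well clear of the bay. I drew the pack out about 87 mm, lifted it and turned it half a turn about the vertical. I then slid it partway into the same bay, regripped it nearer the blue end and pushed until it stopped at the contact wall. The push force was about 12 N horizontally. After that I released it and backed the arm off.

**Last checks:**
- **Depth:** in the final wrist picture, the pack's blue end is level with its two neighbours to about 0.5 mm.
- **Flat, arrowhead up:** it looks flat and straight in the bay. The arrowhead was on top throughout, and is now hidden under the hood.
- **Gel:** the bottle stands upright in the last scene picture.
- **Other objects:** the two other packs and everything else look unmoved.
- **Forces:** the highest wrist force I read was about 26 N, while setting the bottle down.

No check failed. Early on, the top and wrist cameras disagreed by about 2 mm on the charger's position along the bay. That is within the stated calibration, and pushing the pack to the wall made it irrelevant.

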